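Start the sanding bench in the right order

TASK

Get the sanding bench running by pressing with closed fingertips: first push the red rocker on the black power box fully on (press down its raised end with the white dot), then the black rocker on the blue dust-collector box likewise, and last press the green button on the yellow sander box fully in and let it go. Do not lift, push about or tip the boxes, do not press the red stop button, and leave everything else on the bench where it is.

Things in the scene. Friction and masses are not known exactly. Their poses are not given: they have to be found in the camera images.
- power_box: Bench power box: black, 84 x 130 x 45 mm tall, with a round white socket and a red paddle rocker on its top, screwed to the bench. Origin under its centre, z up, long side along its y.
- power_rocker (a joint): Red rocker of the power box, its length along the box's x, ON end (white dot) at +x; pivot 28 mm to the -y side of the box's centre. Paddle 60 x 32 x 8 mm, pivot 11 mm above the box's top. Value in rad: 0 off, 0.36 fully on. No spring: it stays where it is left. Friction 0.06 N m, so near its end it yields to 2 to 5 N, then stops hard.
- power_rocker_on (a point): Point on the top face of the red rocker's ON end, 25 mm from the pivot (5 mm in from the end); moves with the rocker. At the start it stands raised, about 19 mm above the box's top; it sinks about 9 mm when pressed straight down to fully on.
- collector_box: Dust collector's control box: blue, 84 x 130 x 52 mm tall, 0.8 kg, standing loose on rubber feet, with a black paddle rocker and a small amber lamp (look only) on its top. Origin under its centre, z up, long side along its y.
- collector_rocker (a joint): Black rocker of the collector box, its length along the box's y, ON end (white dot) at +y; pivot 12 mm to the +y side of the box's centre. Paddle 60 x 32 x 8 mm, pivot 11 mm above the box's top. Value in rad: 0 off, 0.36 fully on. No spring: it stays where it is left. Friction 0.06 N m, so near its end it yields to 2 to 5 N, then stops hard.
- collector_rocker_on (a point): Point on the top face of the black rocker's ON end, 25 mm from the pivot (5 mm in from the end); moves with the rocker. At the start it stands raised, about 19 mm above the box's top; it sinks about 9 mm when pressed straight down to fully on.
- sander_box: Sander's control box: yellow, 84 x 130 x 55 mm tall, 0.8 kg, standing loose on rubber feet, with a green and a red push button on its top. Origin under its centre, z up, long side along its y; green button 34 mm to +y, red one 34 mm to -y.
- sander_start (a joint): Green start button, 34 mm across, standing 12 mm above the box's top. Value in m: 0 out, 0.007 fully in (then still 5 mm proud). It springs back; 1.5 N to start moving, 5 N fully in, then a hard stop.
- sander_start_top (a point): Centre of the green button's top face; moves with it.
- sander_stop (a joint): Red stop button, the same size and spring as the green one, to be left alone. Value in m: 0 out, 0.007 in.
- screw_jar: Pale see-through jar of screws with red lid, 60 mm across, 85 tall; origin under its centre; loose bystander, to be left alone.
- washer_jar: Pale see-through jar of washers with red lid, 50 mm across, 70 tall; origin under its centre; loose bystander, to be left alone.
- tin: Green-labelled tin, 66 mm across, 90 tall; origin under its centre; loose bystander, to be left alone.
- tape_measure: Yellow and black tape measure, 65 x 32 x 62 mm tall; origin under its centre; loose bystander, to be left alone.
- sanding_block: Cork sanding block, 110 x 62 x 24 mm; origin under its centre; loose bystander, to be left alone.
- screwdriver: Screwdriver lying on the bench; origin under its middle; loose bystander, to be left alone.
- offcut: Wood offcut, 50 x 130 x 28 mm; origin under its centre; loose bystander, to be left alone.
There are look-alikes about, which are no part of the job. What is shaped like the collector_box but purple or turquoise is not meant.

How it is judged (in metres and radians):
On the way, in this order (a step that is already met when the one before it is completed fails the run):
1. the red rocker on the power box is switched on (value of joint power_rocker above 0.3 rad), for 0.1 s.
2. then the black rocker on the collector box is switched on (value of joint collector_rocker above 0.3 rad), for 0.1 s.
3. then the green start button is pressed in (value of joint sander_start above 0.005 m), for 0.05 s.
At the end, for the whole second after the job is handed in: Both rockers on (beyond 0.30 of 0.36 rad), the green button out again (within 2 mm), the red one not pressed, both loose boxes upright (within 0.1 rad), at rest and within 30 mm of where they started, the bystanders within 30 mm of theirs (value of joint each of power_rocker, collector_rocker above 0.3 rad and value of joint each of sander_start, sander_stop below 0.002 m and distance of each of collector_box, sander_box, screw_jar, washer_jar, tin, tape_measure, sanding_block, screwdriver, offcut from where it was at the start of the episode below 0.03 m and angle between each of collector_box, sander_box's own z axis and vertical below 0.1 rad and linear speed of each of collector_box, sander_box below 0.02 m/s); the robot touches nothing.
It fails at once if the collector is switched on (beyond 0.2 rad) while the power is off (below 0.2 rad) (value of joint collector_rocker above 0.2 rad and value of joint power_rocker below 0.2 rad).
It fails at once if the green button is pressed in (3.5 mm) while the power or the collector is off (below 0.2 rad) (value of joint sander_start above 0.0035 m and value of joint any of collector_rocker, power_rocker below 0.2 rad).
It fails at once if the red stop button is pressed (3.5 mm) (value of joint sander_stop above 0.0035 m).
It fails at once if a control box is lifted (15 mm), tipped (0.25 rad) or shifted by more than 40 mm (height (world z) of any of collector_box, sander_box above 0.015 m or angle between any of collector_box, sander_box's own z axis and vertical above 0.25 rad or distance of any of collector_box, sander_box from where it was at the start of the episode above 0.04 m).
It fails at once if another thing on the bench is lifted or shifted by more than 30 mm (distance of any of screw_jar, washer_jar, tin, tape_measure, sanding_block, screwdriver, offcut from where it was at the start of the episode above 0.03 m).
It also fails if it takes over 48 s, if anything falls off the work surface, if the arm or the gripper's body presses on something with over 40 N, if the wrist force passes 120 N, or if a joint passes its speed limit or range.

ROBOT

A 6-joint arm with a two-finger parallel gripper is mounted at the origin on the work surface. World frame = base frame: x ahead of the robot, y to its left, z up, the work surface at z = 0. Lengths are in mm, angles in rad, forces in N, time in s.
With the tool pointing down it reaches from about 375 to 900 mm from the base axis. Payload 3.1 kg.
Tool frame: the origin (TCP) lies at the centre of the arm's flange, where the gripper is bolted on; the fingertips stand 182 mm ahead of it and the grasp point (between the pads) lies 164 mm ahead of it; z points along the fingers, y is the line along which they close (so a half turn about z gives the same grasp; the last joint's range is limited). The gripper opens to 87 mm and grips with 3 to 60 N. Pads are 19 mm wide; open, the fingers measure 117 mm over their backs; the gripper's body (75 mm by 190 mm) begins 51 mm behind the grasp point.
Start: joints at [1.022, 0.527, 1.433, -0, 1.181, -0.178], TCP at [226.435, 582.517, 404.748] pointing down, gripper open.
Joint ranges: [-3.08, 3.08], [-0.75, 2.2], [0.22, 2.44], [-1.43, 4.57], [0, 2.65], [-2.85, 2.85]. Speed limits (rad/s): [2.79, 2.79, 3.14, 3.14, 3.14, 3.14].

INTERFACE

Orientations are given as a unit quaternion [w, x, y, z].
In Python, from bench import telemetry, snapshot, close_job gives the robot as it stands.
- The arm moves only by the shell command python3 -m creep 'ROWS' [OPENING] [FORCE]. ROWS is a JSON object of lists of equal length, an entry for each row: "offset": the shift along the world's x, y, z in m, a list of three; "spin": the turn about the world's z in rad. In form: {"offset": [[dx, dy, dz], ...], "spin": [spin, ...]}. A call has 1 to 8 rows; each row is the pose to reach, as a shift and turn from the pose commanded when the call began; what a row does not reach only later rows make up. A row lasts 1/12 s, in which the tool goes at most 41.7 mm and 7.16 degrees, less where a joint would pass 70% of its speed; a pose out of reach is approached as far as the arm can. A call with a gripper value outside its range is refused whole. OPENING is the opening, from 0 (shut) to 1 (fully open), set as the call begins (- or left out, the last holds). The fingers move at their own pace and stop on an object; FORCE is the grip in N (left out, the last holds). Time passes only in rows, so rows that repeat a pose let the fingers close. It gives the time, the measured TCP pose, the force, the opening and the grip force at its end, in the units of the state.
- telemetry.get_state(): the state, without advancing time (a new reading comes with each control period).
- snapshot(name): name is "side" or "top" or "wrist"; returns a dict with "image" (384x512x3 uint8, red, green, blue), "mtx" (3x3 intrinsics, pixels), "k1" (the pictures are not rectified: a ray, as slopes to the right and down, at radius r is drawn at 1 + k1 r^2 times it, then the intrinsics apply), "R" (3x3) and "t" (3): a world point X has camera coordinates R X + t; the wrist camera has in their place "tool_from_camera" (4x4, takes a point from camera to tool coordinates, whose origin is the TCP and whose axes are the flange's). Camera axes: x right, y down, z forward; pixel columns grow to the right and rows downward; lengths in mm; the calibration is good to about 2 mm. A picture is of the moment at which its call begins: read the wrist's pose just before it. There is no depth.
- close_job(): hands the job in; it is judged then, once.
The state is a dict: "t": time; "joint_positions": joint angles; "qvel": joint speeds; "joint_torque": joint torques, N m; "position": TCP position; "eef_rot": TCP orientation; "ft_force": force on the tool from outside, world axes, zero at the start; "ft_torque": the same for the moment, N m; "gripper_width": finger opening in mm; "grasp_force": force on a finger pad.
Only numpy, scipy, OpenCV 4.12 (cv2) and the standard library are available. Lean on these libraries where they do the work, as an engineer would, in place of code of your own. Each camera call takes 0.05 s, during which the arm holds its last target. There are 200 camera calls.

## Working session

There is one attempt and no reset: what is moved stays moved. The work goes in short steps, Python scripts to look and compute and a shell command to move; the robot and the scene stay as the last step left them, time stands still between calls to the robot, and variables do not carry over. Pictures are saved under pics/ and viewed, at most 10 in all, crops included, and the job is handed in when it is done.

```bash
mkdir -p pics; ls
cat > h.py <<'E'
import numpy as np, cv2
from bench import telemetry, snapshot, close_job
def take(n):
    s=snapshot(n); cv2.imwrite(f"pics/{n}_raw.png",s["image"][:,:,::-1]); np.savez(f"pics/{n}.npz",**s); return s
E
python3 - <<'E'
from h import *
s=take("top"); u=take("side")
print({k:v for k,v in s.items() if k!="image"}); print({k:v for k,v in u.items() if k!="image"}); print(telemetry.get_state())
E
```

```text
pics
{'mtx': array([[438.57852205,   0.        , 260.42101894],
       [  0.        , 438.57852205, 192.07039594],
       [  0.        ,   0.        ,   1.        ]]), 'k1': -0.0705097387640145, 'R': array([[-0.00523132, -0.99972639, -0.02279844],
       [-0.99882533,  0.00632218, -0.04804161],
       [ 0.0481726 ,  0.02252033, -0.99858512]]), 't': array([  19.59256162,  535.09031821, 1548.50724861])}
{'mtx': array([[371.91462494,   0.        , 262.92956727],
       [  0.        , 371.91462494, 194.98521889],
       [  0.        ,   0.        ,   1.        ]]), 'k1': -0.025588743271039396, 'R': array([[ 0.73257887, -0.68064995,  0.00662152],
       [-0.37681519, -0.41362644, -0.82880847],
       [ 0.56686728,  0.60467248, -0.55949323]]), 't': array([-388.6902724,  261.5718891,  972.006397 ])}
{'t': 0.1, 'joint_positions': array([ 1.02150710e+00,  5.28337903e-01,  1.43377874e+00, -2.97157402e-05,
        1.18137876e+00, -1.78493441e-01]), 'qvel': array([-9.13926343e-05, -2.60177053e-03, -2.68902573e-03, -5.73336315e-04,
        1.08367784e-03, -2.06194147e-05]), 'joint_torque': array([-4.91424216e-04, -4.40985525e+01, -1.77150893e+01,  6.34251977e-02,
        5.33650559e-02, -5.44025318e-05]), 'position': array([226.27904673, 582.26401909, 403.8893821 ]), 'eef_rot': array([-3.25766682e-04,  1.84331981e-01,  9.82863579e-01, -8.93967985e-04]), 'ft_force': array([-0.40889913,  0.38904118,  0.10493051]), 'ft_torque': array([0.02056885, 0.01730855, 0.02118783]), 'grasp_force': 0.0, 'gripper_width': 86.6956791215074}
```

View pics/top_raw.png

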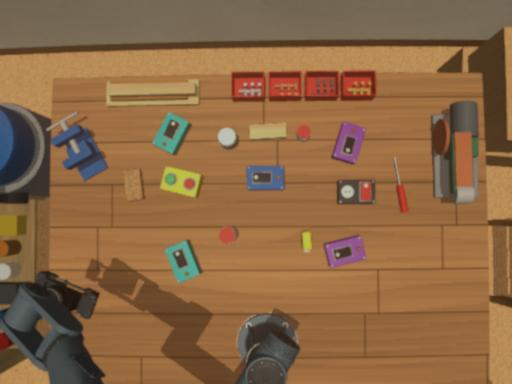

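View pics/side_raw.png

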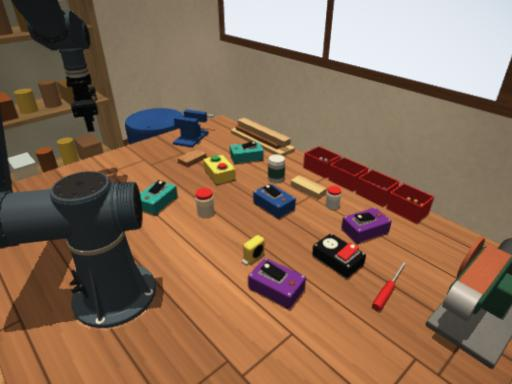

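The top view shows the black power box at about (356,191) with its red rocker at (366,191), and the blue box at (265,178). The yellow sander box is at (181,181), with green at (171,179) and red at (189,184). The collector candidates are blue (265,178), turquoise (172,133) and (183,261), and purple (349,143) and (345,251). Only the blue one fits the description, so I'll confirm it in a crop.

Run:
```python
import cv2, numpy as np
im=cv2.imread("pics/top_raw.png")
f=lambda x,y:cv2.resize(im[y-25:y+25,x-25:x+25],(400,400)[:2],interpolation=cv2.INTER_CUBIC)
c=np.hstack([cv2.resize(f(x,y),(266,266)) for x,y in((356,191),(265,178),(181,181))])
s=cv2.imread("pics/side_raw.png")
g=np.hstack([cv2.resize(s[y-25:y+25,x-32:x+32],(266,208),interpolation=cv2.INTER_CUBIC) for x,y in((338,254),(273,199),(219,168))])
cv2.imwrite("pics/crop1.png",np.vstack([c,g]))
```

```text
(no output)
```

View pics/crop1.png

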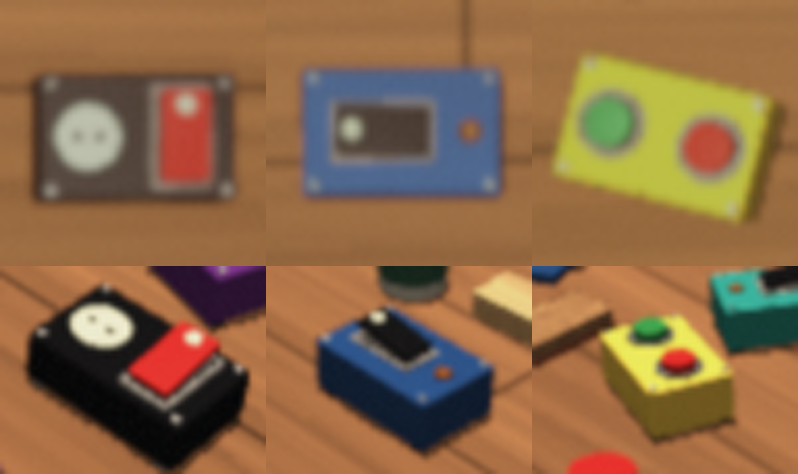

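The crop confirms all three: black box with socket and a red rocker whose dot is at the far (+x) end, blue box with a black rocker whose dot is at its left (+y) end, and yellow box with green on the left. Next I measure by masks and rays, with the side view as a cross-check.

```bash
cat >> h.py <<'E'
def ray(s,p):
    K=s["mtx"]; d=np.array([s["k1"],0,0,0,0.])
    q=cv2.undistortPoints(np.array([[p]],float),K,d)[0,0]
    R=s["R"]; return -R.T@s["t"], R.T@np.array([q[0],q[1],1])
def onz(s,p,z):
    c,d=ray(s,p); return c+d*(z-c[2])/d[2]
def tri(a,p,b,q):
    (c1,d1),(c2,d2)=ray(a,p),ray(b,q); k=np.linalg.lstsq(np.c_[d1,-d2],c2-c1,rcond=None)[0]
    x,y=c1+k[0]*d1,c2+k[1]*d2; return (x+y)/2,np.linalg.norm(x-y)
def blob(s,box,f):
    x0,y0,x1,y1=box; im=s["image"][y0:y1,x0:x1]
    hsv=cv2.cvtColor(cv2.resize(im,None,fx=4,fy=4,interpolation=cv2.INTER_CUBIC),cv2.COLOR_RGB2HSV).astype(int)
    m=f(hsv[...,0],hsv[...,1],hsv[...,2]).astype(np.uint8)
    n,l,st,c=cv2.connectedComponentsWithStats(m); i=1+np.argmax(st[1:,4])
    cnt=max(cv2.findContours(m,0,1)[0],key=cv2.contourArea)
    return (c[i]+.5)/4-.5+[x0,y0], st[i,4]/16, cv2.minAreaRect(cnt)
E
python3 - <<'E'
from h import *
T=dict(np.load("pics/top.npz"));S=dict(np.load("pics/side.npz"))
red=lambda h,s,v:((h<8)|(h>172))&(s>140)&(v>120)
wh=lambda h,s,v:(s<70)&(v>140)
gr=lambda h,s,v:(h>45)&(h<85)&(s>90)
ye=lambda h,s,v:(h>25)&(h<38)&(s>120)
bl=lambda h,s,v:(h>100)&(h<125)&(s>90)
bl2=lambda h,s,v:(h>100)&(h<125)&(s>90)&(v>100)
for n,f,bt,bs,z in [("pdot",wh,(362,182,370,189),(378-54,240,400-46,258),64),("prock",red,(358,180,376,204),(325,235,365,262),56),
 ("cdot",wh,(252,173,260,181),(262,184,272,196),71),("cbox",bl,(243,160,290,195),None,52),
 ("green",gr,(162,170,180,189),(206,153,222,165),67),("sred",red,(181,175,198,192),(212,160,232,176),67),("sbox",ye,(155,160,206,203),None,55)]:
    p,a,r=blob(T,bt,f); o=onz(T,p,z); print(n,p.round(1),round(a,1),o.round(1),[round(v/4,1) for v in r[1]],round(r[2],1))
    if bs:
        q,a2,_=blob(S,bs,f); X,e=tri(T,p,S,q); print("   side",q.round(1),round(a2,1),X.round(1),round(e,1))
E
```

```text
pdot [365.5 185. ] 5.1 [ 554.7 -346.6   64. ] [2.2, 2.2] 90.0
   side [330.2 243.5] 101.4 [ 532.5 -320.5   73.7] 63.2
prock [365.5 192. ] 133.5 [ 531.2 -348.    56. ] [9.5, 17.1] 1.8
   side [347.2 251. ] 195.6 [ 530.  -345.9   59.9] 3.3
cdot [255.6 176.7] 10.1 [585.4  31.6  71. ] [3.5, 3.2] 90.0
   side [267.5 185.8] 6.2 [584.1  32.8  71.9] 3.4
cbox [266.6 177.9] 420.1 [582.6  -6.   52. ] [21.8, 35.5] 90.0
green [169.9 178.5] 62.3 [581.5 329.1  67. ] [8.9, 8.5] 18.4
   side [215.  157.9] 33.8 [580.9 330.8  63. ] 2.5
sred [188.7 183.2] 61.6 [564.8 263.4  67. ] [8.6, 8.6] 26.6
   side [221.8 165.1] 26.8 [563.9 264.8  64.2] 2.8
sbox [180.  181.3] 551.1 [572.8 296.2  55. ] [36.9, 23.7] 14.0
```

Checks: the green–red spacing measures 67.8 mm (68 expected), and the power dot is 23.5 mm from the rocker centre. Heights agree between the two views to within 4 mm, except that the side mask for the power dot was bad and is ignored. Targets are power ON (555,-347), collector ON (585,32) and green (581.5,329). I close the fingers and travel high to the power box.

```bash
python3 -m creep '{"offset":[[0.03,-0.03,0],[0.06,-0.06,0],[0.08,-0.09,0],[0.11,-0.12,0],[0.135,-0.15,0],[0.16,-0.18,0],[0.18,-0.2,0],[0.2,-0.22,0]],"spin":[0.1,0.2,0.3,0.37,0.37,0.37,0.37,0.37]}' 0 20
python3 -m creep '{"offset":[[0.015,-0.035,0],[0.03,-0.07,0],[0.05,-0.1,0],[0.065,-0.14,0],[0.08,-0.17,0],[0.1,-0.2,0],[0.115,-0.235,0],[0.13,-0.27,0]],"spin":[0,0,0,0,0,0,0,0]}'
python3 -m creep '{"offset":[[0,-0.035,0],[0,-0.07,0],[0,-0.11,0],[0,-0.15,0],[0,-0.19,0],[0,-0.23,0],[0,-0.27,0],[0,-0.3,0]],"spin":[0,0,0,0,0,0,0,0]}'
```

```text
t: 0.77
position: [427.4, 360.7, 404.4]
eef_rot: [-0.0, 0.001, 1.0, -0.0]
ft_force: [-0.4, -0.3, -0.4]
gripper_width: 41.4
grasp_force: 0.0
t: 1.43
position: [556.9, 90.8, 404.4]
eef_rot: [-0.0, 0.0, 1.0, 0.0]
ft_force: [0.4, 0.6, 0.0]
gripper_width: 0.5
grasp_force: 0.0
t: 2.1
position: [556.0, -210.7, 404.4]
eef_rot: [-0.0, 0.001, 1.0, -0.0]
ft_force: [1.0, -0.2, -0.4]
gripper_width: 0.5
grasp_force: 0.0
```

```bash
python3 -m creep '{"offset":[[0,-0.035,0],[0,-0.07,0],[0,-0.105,-0.01],[0,-0.136,-0.03],[0,-0.136,-0.07],[0,-0.136,-0.105],[0,-0.136,-0.138],[0,-0.136,-0.138]],"spin":[0,0,0,0,0,0,0,0]}'
python3 - <<'E'
from h import *
take("side");s=telemetry.get_state();print(s["position"],s["ft_force"])
im=cv2.imread("pics/side_raw.png")[195:285,280:400];cv2.imwrite("pics/c2.png",cv2.resize(im,(600,450),interpolation=cv2.INTER_CUBIC))
E
```

```text
t: 2.77
position: [553.7, -341.9, 258.9]
eef_rot: [-0.006, 0.001, 1.0, 0.005]
ft_force: [-1.6, 0.7, -0.4]
gripper_width: 0.5
grasp_force: 0.0
[ 554.91069517 -342.4784787   262.45982651] [-0.04683438  0.75519585  0.70137458]
```

View pics/c2.png

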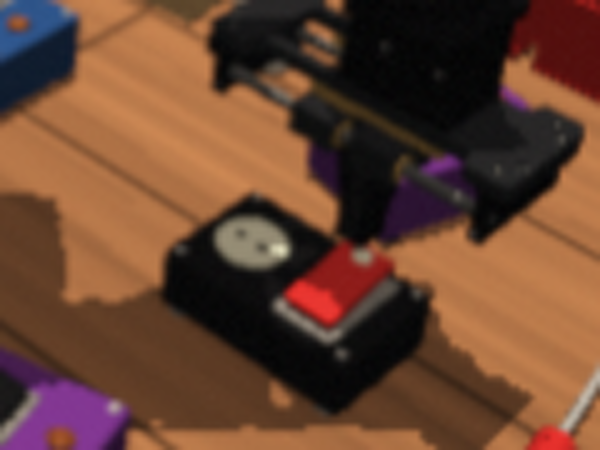

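The picture shows the closed fingertips standing just above the white dot, at about (362,245) in the crop. I nudge 3 mm in y and press gradually.

```bash
python3 -m creep '{"offset":[[0,-0.003,0],[0,-0.003,-0.006],[0,-0.003,-0.012],[0,-0.003,-0.016],[0,-0.003,-0.019],[0,-0.003,-0.022],[0,-0.003,-0.024],[0,-0.003,-0.024]],"spin":[0,0,0,0,0,0,0,0]}'
python3 -m creep '{"offset":[[0,0,-0.001],[0,0,-0.002],[0,0,-0.003],[0,0,-0.003]],"spin":[0,0,0,0]}'
```

```text
t: 3.48
position: [556.9, -346.5, 243.1]
eef_rot: [0.001, 0.0, 1.0, -0.0]
ft_force: [0.9, 0.3, 1.6]
gripper_width: 0.4
grasp_force: 0.6
t: 3.82
position: [557.0, -346.6, 240.3]
eef_rot: [0.001, 0.0, 1.0, -0.001]
ft_force: [3.6, 2.0, 4.2]
gripper_width: 0.5
grasp_force: 2.3
```

```bash
for i in 1 2; do python3 -m creep '{"offset":[[0,0,-0.0005],[0,0,-0.001],[0,0,-0.001]],"spin":[0,0,0]}' | egrep 'pos|force'; done
```

```text
position: [557.1, -346.6, 239.6]
ft_force: [3.3, 2.2, 6.4]
grasp_force: 3.4
position: [557.1, -346.6, 239.4]
ft_force: [2.6, 2.2, 10.5]
grasp_force: 5.4
```

The stop is reached at tip height 57.4 mm (57.3 predicted), with force rising. One more millimetre, then retract and go above the collector.

```bash
python3 -m creep '{"offset":[[0,0,-0.0005],[0,0,-0.001],[0,0,-0.001],[0,0,0.01],[0,0,0.04],[0,0,0.08],[0,0,0.11],[0,0.03,0.12]],"spin":[0,0,0,0,0,0,0,0]}'
python3 -m creep '{"offset":[[0.003,0.035,0],[0.006,0.07,0],[0.009,0.11,0],[0.012,0.15,0],[0.015,0.19,0],[0.019,0.23,0],[0.023,0.27,0],[0.026,0.3,0]],"spin":[0,0,0,0,0,0,0,0]}'
python3 -m creep '{"offset":[[0.003,0.02,0],[0.003,0.04,0],[0.003,0.051,0],[0.003,0.051,-0.03],[0.003,0.051,-0.06],[0.003,0.051,-0.08],[0.003,0.051,-0.09],[0.003,0.051,-0.09]],"spin":[0,0,0,0,0,0,0,0]}'
python3 - <<'E'
from h import *
take("side");take("top");s=telemetry.get_state();print(s["position"],s["ft_force"])
im=cv2.imread("pics/side_raw.png");a=im[150:225,220:320];b=im[220:295,290:390]
cv2.imwrite("pics/c3.png",np.hstack([cv2.resize(c,(400,300),interpolation=cv2.INTER_CUBIC) for c in(a,b)]))
E
```

```text
t: 4.98
position: [556.9, -321.8, 362.5]
eef_rot: [0.003, 0.002, 1.0, -0.005]
ft_force: [1.3, -0.6, 1.0]
gripper_width: 0.5
grasp_force: 0.0
t: 5.65
position: [581.1, -13.9, 356.8]
eef_rot: [-0.002, -0.0, 1.0, 0.0]
ft_force: [0.2, -0.5, 0.6]
gripper_width: 0.6
grasp_force: 0.0
t: 6.32
position: [584.1, 33.9, 264.9]
eef_rot: [-0.004, 0.001, 1.0, 0.0]
ft_force: [-1.0, 0.2, 0.9]
gripper_width: 0.4
grasp_force: 0.0
[585.5818425   33.95222309 267.80445524] [-0.51870586 -0.48414796  0.53782189]
```

View pics/c3.png

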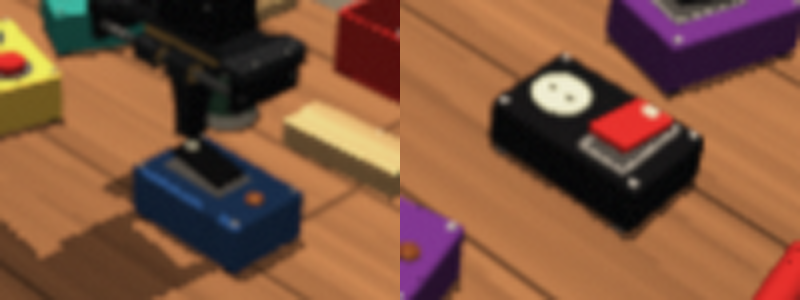

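The red rocker is now tilted on, its near end raised at about (610,140) in the right half. The fingertips stand over the black rocker's white dot at about (190,140) in the left half. Pressing the collector.

```bash
python3 -m creep '{"offset":[[0,0,-0.006],[0,0,-0.01],[0,0,-0.013],[0,0,-0.015],[0,0,-0.017],[0,0,-0.019],[0,0,-0.02],[0,0,-0.02]],"spin":[0,0,0,0,0,0,0,0]}'
for i in 1 2 3; do python3 -m creep '{"offset":[[0,0,-0.0005],[0,0,-0.001],[0,0,-0.001]],"spin":[0,0,0]}' | egrep 'pos|force'; done
```

```text
t: 7.08
position: [585.6, 35.0, 248.1]
eef_rot: [0.0, 0.0, 1.0, 0.0]
ft_force: [-0.6, 2.9, 3.7]
gripper_width: 0.4
grasp_force: 2.0
position: [585.6, 35.0, 247.1]
ft_force: [-0.1, 4.6, 3.7]
grasp_force: 2.7
position: [585.6, 35.1, 246.6]
ft_force: [-0.7, 5.1, 7.8]
grasp_force: 4.4
position: [585.6, 35.1, 246.4]
ft_force: [-2.8, 5.1, 12.7]
grasp_force: 6.9
```

Hard stop again at tip height 64.4 mm (64.7 predicted). I retract, move over the green button and look.

```bash
python3 -m creep '{"offset":[[0,0,0.01],[0,0,0.04],[0,0,0.08],[-0.001,0.03,0.1],[-0.001,0.065,0.1],[-0.002,0.1,0.1],[-0.003,0.135,0.1],[-0.004,0.17,0.1]],"spin":[0,0,0,0,0,0,0,0]}'
python3 -m creep '{"offset":[[0,0.035,0],[0,0.07,0],[0,0.1,0],[0,0.1245,0],[0,0.1245,-0.03],[0,0.1245,-0.06],[0,0.1245,-0.085],[0,0.1245,-0.085]],"spin":[0,0,0,0,0,0,0,0]}'
python3 - <<'E'
from h import *
take("side");s=telemetry.get_state();print(s["position"],s["ft_force"])
im=cv2.imread("pics/side_raw.png");b=im[150:225,220:320];a=im[120:195,170:270]
cv2.imwrite("pics/c4.png",np.hstack([cv2.resize(c,(400,300),interpolation=cv2.INTER_CUBIC) for c in(a,b)]))
E
```

```text
t: 8.5
position: [581.3, 205.1, 344.8]
eef_rot: [0.0, 0.001, 1.0, -0.001]
ft_force: [1.4, 0.3, -0.8]
gripper_width: 0.7
grasp_force: 0.0
t: 9.17
position: [579.3, 327.7, 253.7]
eef_rot: [-0.005, 0.0, 1.0, -0.003]
ft_force: [-0.2, -0.7, -0.5]
gripper_width: 0.3
grasp_force: 0.0
[580.28352289 328.04584462 256.32905602] [-0.03214685 -0.60725333  0.72869038]
```

View pics/c4.png

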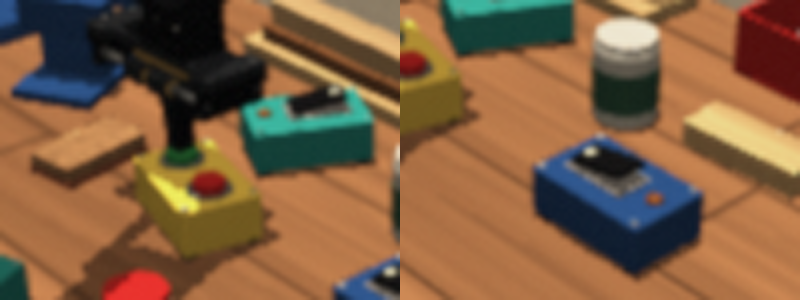

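The collector rocker is now tilted on, at about (605,165), and the box has not moved. The fingertips stand centred on the green button at about (182,155). I press it, hold briefly and check.

```bash
python3 -m creep '{"offset":[[0.001,0,-0.005],[0.001,0,-0.009],[0.001,0,-0.012],[0.001,0,-0.014],[0.001,0,-0.016],[0.001,0,-0.018],[0.001,0,-0.018],[0.001,0,-0.018]],"spin":[0,0,0,0,0,0,0,0]}'
for i in 1 2 ; do python3 -m creep '{"offset":[[0,0,-0.0005],[0,0,-0.001],[0,0,-0.001]],"spin":[0,0,0]}' | egrep 'pos|force'; done
```

```text
t: 9.88
position: [583.3, 329.0, 242.8]
eef_rot: [0.002, 0.0, 1.0, 0.0]
ft_force: [2.7, -1.6, 5.0]
gripper_width: 0.8
grasp_force: 2.4
position: [583.3, 329.0, 242.6]
ft_force: [2.0, -3.6, 8.7]
grasp_force: 4.6
position: [583.3, 329.0, 242.5]
ft_force: [0.2, -3.2, 12.9]
grasp_force: 6.7
```

The button is at its hard stop: tip height 60.5 mm (60 expected), 12.9 N. I release, retract and verify.

```bash
python3 -m creep '{"offset":[[0,0,0.01],[0,0,0.03],[0,0,0.06],[0,0,0.1],[0,0,0.14],[0,0.03,0.16],[0,0.06,0.16],[0,0.09,0.16]],"spin":[0,0,0,0,0,0,0,0]}'
python3 -m creep '{"offset":[[-0.03,0.02,0],[-0.06,0.04,0],[-0.09,0.06,0],[-0.12,0.08,0],[-0.15,0.1,0],[-0.15,0.1,0],[-0.15,0.1,0],[-0.15,0.1,0]],"spin":[0,0,0,0,0,0,0,0]}'
python3 - <<'E'
from h import *
take("side");take("top");print(telemetry.get_state()["ft_force"])
im=cv2.imread("pics/side_raw.png")[120:280,170:400];cv2.imwrite("pics/c5.png",cv2.resize(im,(800,556),interpolation=cv2.INTER_CUBIC))
E
```

```text
t: 11.05
position: [582.0, 419.8, 402.0]
eef_rot: [0.001, 0.001, 1.0, 0.001]
ft_force: [0.7, -0.9, -0.3]
gripper_width: -0.0
grasp_force: 0.0
t: 11.72
position: [432.0, 519.0, 399.0]
eef_rot: [-0.001, -0.0, 1.0, -0.001]
ft_force: [0.5, 0.4, 0.5]
gripper_width: 0.3
grasp_force: 0.0
[0.48352008 0.79341109 0.1053519 ]
```

View pics/c5.png

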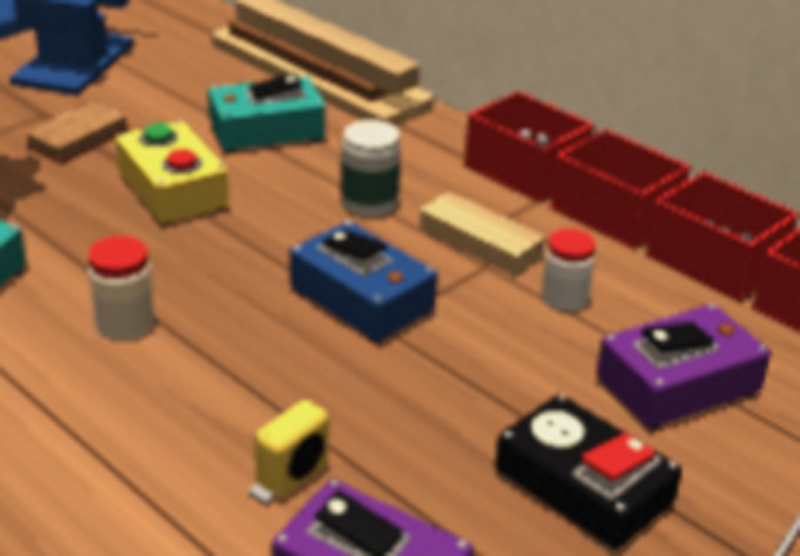

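The red rocker at (615,455) and the black rocker at (355,245) are both on, the green button at (160,132) is out, and nothing has been displaced. Handing in.

```bash
python3 -c "
from bench import close_job
print(close_job())"
```

```text
the job is handed in; nothing more can be done
None
```

The job is handed in (no verdict came back): both rockers were pressed on to their hard stops in order, then the green button was pressed fully in and released, and the last picture shows nothing else moved.

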